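# Pack the carton and scan it

### The arm

A 6-joint arm with a two-finger parallel gripper is mounted at the origin on the work surface. World frame = base frame: x ahead of the robot, y to its left, z up, the work surface at z = 0. Lengths are in m, angles in rad, forces in N, time in s.
With the tool pointing down it reaches from about 0.25 to 0.725 m from the base axis. Payload 4 kg.
Tool frame: the origin (TCP) lies at the very end of the fingers, on their centre line; the grasp point (between the pads) lies 19 mm behind it; z points along the fingers, y is the line along which they close (so a half turn about z gives the same grasp; the last joint's range is limited). The gripper opens to 85 mm and grips with 20 to 120 N. Pads are 22 mm wide; open, the fingers measure 114 mm over their backs; the gripper's body (76 mm by 85 mm) begins 54 mm behind the grasp point. The pads swing forward as they close: fully open they stand 13 mm farther back than shut.
Start: joints at [1.232, 0.241, 0.005, 1.335, 0, 1.571], TCP at [0.166, 0.472, 0.199] pointing down, gripper open.
Joint ranges: [-2.72, 2.72], [-1.05, 1.87], [-1.09, 1.28], [-1.99, 2.15], [-1.42, 1.44], [-3.14, 3.14]. Speed limits (rad/s): [2.79, 2.79, 3.14, 3.14, 3.14, 3.14].

### API

Orientations are given as a unit quaternion [x, y, z, w].
In Python, from workcell import * gives the robot as it stands. The module is installed in compiled form; this text tells all that it offers.
- The arm moves only by the tool send_rows, never from a script. Its argument "steps" is text: rows parted by semicolons, each of 7 numbers parted by spaces: the opening, from -1 (shut) to 1 (fully open), then the shift along the world's x, y, z in m, then the turn, a rotation vector about the world's x, y, z in rad. A call has exactly 5 rows; each row shifts and turns the commanded pose from where the row before left it; what a row does not reach is not made up. A row lasts 1/12 s, in which the tool goes at most 41.7 mm and 7.16 degrees, less where a joint would pass 70% of its speed; a pose out of reach is approached as far as the arm can. A call is refused whole if a number of a shift passes 0.0417 or a number of a turn 0.125, either way. A call with a gripper value outside its range is refused whole. The fingers move at their own pace and stop on an object; the grip force is fixed at half the most. Time passes only in rows, so rows that do not move let the fingers close, or fill a call up. It gives the time, the measured TCP pose, the force, the opening and the grip force at its end, in the units of the state.
- get_obs(): the state, without advancing time (a new reading comes with each control period).
- camera(name): name is "scene" or "side" or "wrist"; returns a dict with "frame" (480x640x3 uint8, red, green, blue), "range_z" (480x640 float32, m along the optical axis (not along the pixel's ray), 0 where there is no reading), "camera_matrix" (3x3 intrinsics, pixels), "k1" (the pictures are not rectified: a ray, as slopes to the right and down, at radius r is drawn at 1 + k1 r^2 times it, then the intrinsics apply), "extrinsics" (4x4, takes a point from world to camera coordinates); the wrist camera has in their place "T_tool_cam" (4x4, takes a point from camera to tool coordinates, whose origin is the TCP and whose axes are the flange's). Camera axes: x right, y down, z forward; pixel columns grow to the right and rows downward; lengths in m; the calibration is good to about 2 mm. A picture is of the moment at which its call begins: read the wrist's pose just before it.
- job_done(): hands the job in; it is judged then, once.
The state is a dict: "clock": time; "joint_pos": joint angles; "joint_vel": joint speeds; "tau": joint torques, N m; "eef_pos": TCP position; "tool_rot": TCP orientation; "ft_force": force on the tool from outside, world axes, zero at the start; "ft_torque": the same for the moment, N m; "grip_width": finger opening in m; "grasp_force": force on a finger pad.
Only numpy, scipy, OpenCV 4.12 (cv2) and the standard library are available. Lean on these libraries where they do the work, as an engineer would, in place of code of your own. Each camera call takes 0.05 s, during which the arm holds its last target. There are 200 camera calls.

### The job

Pack the order: set the small white boxed drive, the black power adapter and the little label roll gently down inside the open carton, letting go of each one. Then draw the hand scanner up out of its stand, turn it so that its window faces straight down, and hold it up clear over the middle of the carton, the window a hand's breadth or two above the carton. Finish holding the scanner still there, not putting it down, and leave the other things on the table where they are.

Things in the scene. Friction and masses are not known exactly. Their poses are not given: they have to be found in the camera images.
- carton: shallow open cardboard packing carton, fixed to the table, 220 (x) by 280 (y) by 50 mm high, walls and floor 4 mm thick; origin at the centre of its underside, z up
- stand: black scanner stand, fixed to the table: base plate 120 (x) by 90 (y) by 12 mm with an upright tube 46 by 42 mm, open mouth 67 mm above the table; the scanner's handle stands 50 mm deep in it with 3 mm play all round, so draw it straight up at least 75 mm; origin at the centre of the base's underside, z up; the scanner in it faces the stand's -x side
- scanner: cordless hand scanner, 180 g, handle down in the stand. Origin: centre of the handle's foot (17 mm above the table); z up the handle, it faces -x. Black handle 30 (x) by 26 (y) by 120 mm; on it the level grey head, a box 75 (x) by 46 (y) by 34 mm, with a 40 mm wide nose at its -x end slanting 30 degrees down to the window. Centre of mass within 35 mm of the head's centre
- scanner_head (a point): centre of the scanner's head, 2 mm in +x and 135 mm in z from the scanner's origin (152 mm above the table in the stand); grip the head's flat sides here, 46 mm apart along y; axes as scanner
- scanner_window (a point): centre of the dark window at the end of the scanner's nose, 55 mm in -x and 13 mm in -z (scanner's axes) from the head's centre; this point's own z axis points straight out of the window (in the stand: towards the scanner's -x and 30 degrees downward)
- pack: small white boxed drive with a grey patch on top, lying flat: 100 (x) by 50 (y) by 28 mm high, about 160 g; origin at the centre of its underside
- pack_mid (a point): centre of the white boxed drive, 14 mm above its underside
- adapter: black plug-in power adapter lying flat: 50 (x) by 38 (y) by 30 mm high, with two thin metal prongs out of its +x end (16 mm more), about 110 g; origin at the centre of its underside
- adapter_mid (a point): centre of the adapter's block, 15 mm above its underside
- roll: small paper label roll lying flat: ring of 54 mm outer and 25 mm inner diameter, 26 mm high, about 70 g; origin at the centre of its underside, z along the ring's axis
- roll_mid (a point): centre of the label roll, 13 mm above its underside
- stapler: bystander: black stapler, 130 (x) by 34 by 52 mm high; origin at the centre of its underside
- mug: bystander: white mug, 76 mm wide, 90 mm high; origin at the centre of its underside
- dispenser: bystander: desk tape dispenser, 55 by 150 (y) by 91 mm high; origin at the centre of its underside
- marker_tray: bystander: black tray with five markers, 100 by 170 (y) by 20 mm high; origin at the centre of its underside
- sleeve: bystander: yellow printed box standing upright, 45 by 110 (y) by 140 mm high; origin at the centre of its underside
Things that resemble listed ones, but are neither listed nor needed, are in the scene too. Several things look just like the roll: the one meant starts nearest to the robot's base.

How it is judged:
On the way, in this order (a step that is already met when the one before it is completed fails the run):
1. the boxed drive, the adapter and the label roll all lie inside the carton, let go and at rest, the scanner still in its stand (x of pack_mid in the frame of carton between -0.103 and 0.103 m and y of pack_mid in the frame of carton between -0.133 and 0.133 m and z of pack_mid in the frame of carton between 0 and 0.045 m and linear speed of each of pack, adapter, roll below 0.03 m/s and contact force between the fingers and pack below 0.05 N and x of adapter_mid in the frame of carton between -0.103 and 0.103 m and y of adapter_mid in the frame of carton between -0.133 and 0.133 m and z of adapter_mid in the frame of carton between 0 and 0.045 m and contact force between the fingers and adapter below 0.05 N and x of roll_mid in the frame of carton between -0.103 and 0.103 m and y of roll_mid in the frame of carton between -0.133 and 0.133 m and z of roll_mid in the frame of carton between 0 and 0.045 m and contact force between the fingers and roll below 0.05 N and z of scanner in the frame of stand below 0.05 m), for 0.2 s.
2. the scanner is drawn up clear out of its stand (z of scanner in the frame of stand above 0.072 m and contact force between the fingers and scanner above 1 N), for 0.1 s.
At the end, for the whole second after the job is handed in: The three goods lie at rest in the carton, centres below its rim, let go. The scanner is held still, touching nothing but the fingers: window facing down within 17 degrees, 130 to 380 mm above the table, within 60 mm horizontally of the carton's centre (x of pack_mid in the frame of carton between -0.103 and 0.103 m and y of pack_mid in the frame of carton between -0.133 and 0.133 m and z of pack_mid in the frame of carton between 0 and 0.045 m and linear speed of each of pack, adapter, roll, scanner below 0.03 m/s and contact force between each of the fingers, scanner and pack below 0.05 N and x of adapter_mid in the frame of carton between -0.103 and 0.103 m and y of adapter_mid in the frame of carton between -0.133 and 0.133 m and z of adapter_mid in the frame of carton between 0 and 0.045 m and contact force between each of the fingers, scanner and adapter below 0.05 N and x of roll_mid in the frame of carton between -0.103 and 0.103 m and y of roll_mid in the frame of carton between -0.133 and 0.133 m and z of roll_mid in the frame of carton between 0 and 0.045 m and contact force between each of the fingers, scanner and roll below 0.05 N and height (world z) of scanner_window between 0.13 and 0.38 m and horizontal distance between scanner_window and carton below 0.06 m and angle between scanner_window's own z axis and vertical above 2.8416 rad and angular speed of scanner below 0.15 rad/s and contact force between the fingers and scanner above 2 N and contact force between scanner and stand below 0.05 N and contact force between scanner and carton below 0.05 N and contact force between scanner and stapler below 0.05 N and contact force between scanner and mug below 0.05 N and contact force between scanner and dispenser below 0.05 N and contact force between scanner and marker_tray below 0.05 N and contact force between scanner and sleeve below 0.05 N); the arm keeps its last pose, push and grip.
It fails at once if one of the three goods is dropped (falls free by more than about 30 mm) ((linear speed of pack above 0.8 m/s and contact force between the fingers and pack below 0.01 N) or (linear speed of adapter above 0.8 m/s and contact force between the fingers and adapter below 0.01 N) or (linear speed of roll above 0.8 m/s and contact force between the fingers and roll below 0.01 N)).
It fails at once if the scanner is dropped (linear speed of scanner above 0.8 m/s and contact force between the fingers and scanner below 0.01 N).
It fails at once if a bystander is moved by more than 40 mm (distance of any of stapler, mug, dispenser, marker_tray, sleeve from where it was at the start of the episode above 0.04 m).
It also fails if it takes over 72 s, if anything falls off the work surface, if the arm or the gripper's body presses on something with over 40 N, if the wrist force passes 120 N, or if a joint passes its speed limit or range.

## Working session

There is one attempt and no reset: what is moved stays moved. The work goes in short steps, Python scripts to look and compute and a tool call to move; the robot and the scene stay as the last step left them, time stands still between calls to the robot, and variables do not carry over. Pictures are saved under pics/ and viewed, at most 10 in all, crops included, and the job is handed in when it is done.

Besides the shell and the picture viewer there is one more tool, called after "Call:" as a command line: name --argument value ..., lists and objects as JSON in quotes. send_rows: Moves the arm, as the interface text tells. Its arguments: {"type":"object","properties":{"steps":{"type":"string"}},"required":["steps"]}

```bash
mkdir -p pics
cat > h.py <<'E'
import numpy as np, cv2
from workcell import *
from scipy.spatial.transform import Rotation as R
def cloud(name):
    o=get_obs(); c=camera(name); K=np.array(c["camera_matrix"]); z=c["range_z"].astype(float)
    v,u=np.mgrid[0:480,0:640]
    p=cv2.undistortPoints(np.stack([u.ravel(),v.ravel()],1).astype(np.float64)[:,None],K,np.array([c["k1"],0,0,0,0.]))[:,0].reshape(480,640,2)
    P=np.dstack([p*z[...,None],z])
    if name=="wrist":
        T=np.eye(4);T[:3,:3]=R.from_quat(o["tool_rot"]).as_matrix();T[:3,3]=o["eef_pos"];M=T@np.array(c["T_tool_cam"])
    else: M=np.linalg.inv(np.array(c["extrinsics"]))
    W=P@M[:3,:3].T+M[:3,3]; W[z<=0]=np.nan
    return c["frame"],W,M
def save(f,n): cv2.imwrite("pics/"+n,cv2.cvtColor(f,cv2.COLOR_RGB2BGR))
E
python3 - <<'E'
from h import *
o=get_obs();print({k:np.round(v,3) for k,v in o.items()})
for n in["scene","side","wrist"]:
    f,W,M=cloud(n);save(f,n+"0.png");np.savez(n+"0.npz",f=f,W=W,M=M);print(n,M.round(3).tolist(),np.isfinite(W[...,2]).mean())
E
```

```text
{'clock': np.float64(0.0), 'joint_pos': array([1.232, 0.241, 0.004, 1.335, 0.   , 1.571]), 'joint_vel': array([ 0.001,  0.002, -0.001, -0.002, -0.002,  0.   ]), 'tau': array([ 1.0000e-03, -3.7231e+01,  2.5241e+01,  1.7000e-02,  0.0000e+00,
       -0.0000e+00]), 'eef_pos': array([0.166, 0.471, 0.198]), 'tool_rot': array([ 0.169,  0.986, -0.001, -0.   ]), 'ft_force': array([ 0.149, -0.02 , -0.453]), 'ft_torque': array([ 0.043, -0.027,  0.006]), 'grasp_force': np.float64(0.0), 'grip_width': np.float64(0.086)}
scene [[0.795, 0.415, -0.443, 1.132], [0.607, -0.517, 0.604, -0.771], [0.022, -0.748, -0.663, 0.877], [0.0, 0.0, 0.0, 1.0]] 0.9961002604166667
side [[0.994, -0.083, 0.076, 0.52], [-0.112, -0.64, 0.76, -1.117], [-0.015, -0.764, -0.645, 0.984], [0.0, 0.0, 0.0, 1.0]] 0.9960677083333334
wrist [[0.333, 0.903, 0.27, 0.096], [0.943, -0.319, -0.098, 0.495], [-0.002, 0.287, -0.958, 0.372], [0.0, 0.0, 0.0, 1.0]] 0.99595703125
```

View pics/scene0.png

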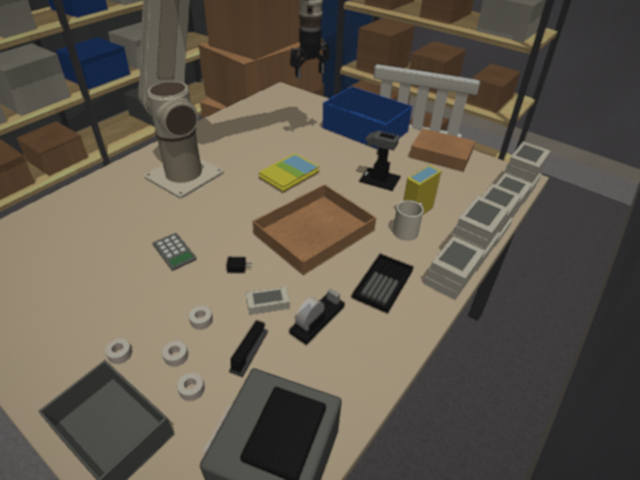

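View pics/side0.png

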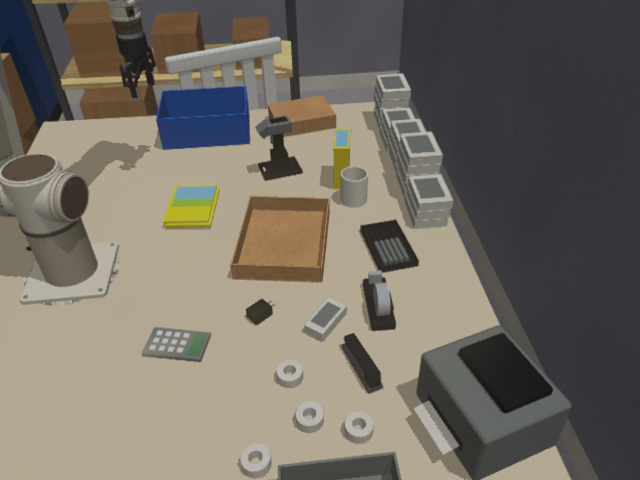

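The scene view shows the drive at (267,300), the adapter at (237,265), rolls at (200,317), (119,350), (175,352) and (190,385), the carton at (314,228) and the scanner at (380,155). In the side view they are at (326,318), (259,311), rolls at (290,373), (310,416), (359,427), (256,460), the carton at (284,237) and the scanner at (277,140).

```bash
cat > seg.py <<'E'
from h import *
def report(W,M,box,zmin=0.008,zmax=0.3,tag=""):
    # box: world xmin,xmax,ymin,ymax ; connected comps in pixel space
    m=(W[...,2]>zmin)&(W[...,2]<zmax)&(W[...,0]>box[0])&(W[...,0]<box[1])&(W[...,1]>box[2])&(W[...,1]<box[3])
    n,L=cv2.connectedComponents(m.astype(np.uint8))
    for i in range(1,n):
        s=L==i
        if s.sum()<60: continue
        P=W[s]; h=np.percentile(P[:,2],95); T=P[P[:,2]>h-0.006]
        (c,sz,a)=cv2.minAreaRect((T[:,:2]*1000).astype(np.float32))
        v,u=np.nonzero(s); print(tag,"px",int(u.mean()),int(v.mean()),"n",s.sum(),"h",round(h,4),"topc",np.round(c,1),"sz",np.round(sz,1),"a",round(a,1),"ext",np.nanmin(P[:,:2],0).round(3),np.nanmax(P[:,:2],0).round(3))
E
python3 - <<'E'
from seg import *
for n in["scene","side"]:
    d=np.load(n+"0.npz");W=d["W"];t=W[...,2];print(n,"table z",np.nanmedian(t[(abs(t)<0.02)]))
    report(W,d["M"],(0.12,1.1,-0.75,0.6),0.01,0.3,n)
E
```

```text
scene table z -0.0014870685210569556
scene px 321 63 n 122 h 0.2986 topc [187.6 517.8] sz [47.1 29.2] a 79.4 ext [0.168 0.492] [0.205 0.543]
scene px 297 68 n 117 h 0.2985 topc [151.6 419.8] sz [41.8 31.5] a 67.8 ext [0.134 0.397] [0.171 0.443]
scene px 364 137 n 2432 h 0.1667 topc [530.9 391.9] sz [83.2 51.7] a 15.0 ext [0.159 0.345] [0.589 0.6  ]
scene px 418 151 n 176 h 0.0496 topc [574.7 593.6] sz [71.  13.6] a 8.3 ext [0.537 0.582] [0.61 0.6 ]
scene px 287 171 n 1277 h 0.0249 topc [277.5 221.7] sz [183.  129.7] a 83.3 ext [0.205 0.125] [0.351 0.318]
scene px 482 226 n 5978 h 0.1442 topc [923.8 391. ] sz [ 93.  416.8] a 0.2 ext [0.874 0.052] [0.971 0.599]
scene px 416 200 n 2047 h 0.1394 topc [713.6 317.3] sz [116.1  48.8] a 79.8 ext [0.682 0.168] [0.773 0.378]
scene px 313 226 n 2602 h 0.0479 topc [525.3  43.8] sz [285.7 226.1] a 79.8 ext [ 0.39  -0.116] [0.658 0.199]
scene px 174 249 n 380 h 0.0135 topc [ 278.3 -268.7] sz [ 72.1 131.7] a 75.4 ext [ 0.216 -0.314] [ 0.347 -0.22 ]
scene px 381 281 n 406 h 0.0198 topc [789.9 -10.8] sz [101.1 175.5] a 7.5 ext [ 0.73  -0.102] [0.851 
[... 2739 characters left out ...]
ext [ 0.212 -0.319] [ 0.346 -0.22 ]
side px 362 361 n 935 h 0.0477 topc [ 663.9 -388. ] sz [ 25.2 103.9] a 16.9 ext [ 0.632 -0.443] [ 0.694 -0.311]
side px 289 371 n 502 h 0.0269 topc [ 512.  -383.4] sz [52.5 53.5] a 10.5 ext [ 0.485 -0.411] [ 0.538 -0.356]
side px 309 415 n 592 h 0.0262 topc [ 543.9 -487.9] sz [54.4 51.2] a 85.4 ext [ 0.517 -0.515] [ 0.57  -0.459]
side px 358 425 n 603 h 0.0266 topc [ 631.2 -520.9] sz [53.1 51.9] a 80.1 ext [ 0.606 -0.548] [ 0.658 -0.494]
side px 255 458 n 711 h 0.0263 topc [ 440.5 -562. ] sz [54.6 53. ] a 88.1 ext [ 0.414 -0.59 ] [ 0.468 -0.535]
side px 341 467 n 2293 h 0.0686 topc [ 581.3 -626.4] sz [ 48.1 200.3] a 87.2 ext [ 0.481 -0.655] [ 0.681 -0.605]
```

Call:
send_rows --steps "1 0.0174 -0.0287 0 0 0 0.049;1 0.0174 -0.0287 0 0 0 0.049;1 0.0174 -0.0287 0 0 0 0.049;1 0.0174 -0.0287 0 0 0 0.049;1 0.0174 -0.0287 0 0 0 0.049"

```text
clock: 0.57
eef_pos: [0.2534, 0.3265, 0.1982]
tool_rot: [0.045, 0.999, -0.0, -0.0]
ft_force: [0.6, 0.5, 0.2]
grip_width: 0.0853
grasp_force: 0.0
```

Call:
send_rows --steps "1 0.0174 -0.0287 0 0 0 0.049;1 0.0174 -0.0287 0 0 0 0.049;1 0.0174 -0.0287 0 0 0 0.049;1 0.0174 -0.0287 0 0 0 0.049;1 0.0174 -0.0287 0 0 0 0.049"

```text
clock: 0.98
eef_pos: [0.3405, 0.183, 0.1984]
tool_rot: [-0.077, 0.997, 0.0, -0.0]
ft_force: [0.6, 0.8, 0.4]
grip_width: 0.0856
grasp_force: 0.0
```

Call:
send_rows --steps "1 0.0174 -0.0287 0 0 0 0.049;1 0.0174 -0.0287 0 0 0 0.049;1 0.0174 -0.0287 0 0 0 0.049;1 0.0174 -0.0287 0 0 0 0.049;1 0.0174 -0.0287 0 0 0 0.049"

```text
clock: 1.4
eef_pos: [0.4275, 0.0394, 0.1984]
tool_rot: [-0.198, 0.98, 0.0, -0.0]
ft_force: [0.2, 0.1, 0.1]
grip_width: 0.0855
grasp_force: 0.0
```

Call:
send_rows --steps "1 0.0174 -0.0287 0 0 0 0.049;1 0.0174 -0.0287 0 0 0 0.049;1 0.0174 -0.0287 0 0 0 0.049;1 0.0174 -0.0287 0 0 0 0.049;1 0.0174 -0.0287 0 0 0 0.049"

```text
clock: 1.82
eef_pos: [0.5145, -0.104, 0.1982]
tool_rot: [-0.316, 0.949, 0.0, -0.0]
ft_force: [0.2, 0.5, 0.6]
grip_width: 0.0853
grasp_force: 0.0
```

Call:
send_rows --steps "1 0.0174 -0.0287 0 0 0 0.049;1 0.0174 -0.0287 0 0 0 0.049;1 0.0174 -0.0287 0 0 0 0.049;1 0.0174 -0.0287 0 0 0 0.049;1 0.0174 -0.0287 0 0 0 0.049"

```text
clock: 2.23
eef_pos: [0.6015, -0.2474, 0.1979]
tool_rot: [-0.43, 0.903, 0.0, -0.0]
ft_force: [1.2, 0.1, 0.5]
grip_width: 0.0856
grasp_force: 0.0
```

```bash
cat >> h.py <<'E'
def st():
    o=get_obs(); m=R.from_quat(o["tool_rot"]).as_matrix()
    print("t",round(float(o["clock"]),2),"p",np.round(o["eef_pos"],4),"yaw",round(float(np.degrees(np.arctan2(m[1,1],m[0,1]))),2),"z",m[:,2].round(3),"w",round(float(o["grip_width"]),4),"gf",round(float(o["grasp_force"]),1),"ft",np.round(o["ft_force"],1),"q",np.round(o["joint_pos"],2))
E
python3 - <<'E'
from seg import *
st(); f,W,M=cloud("wrist"); save(f,"w1.png"); report(W,M,(0.4,0.75,-0.45,-0.1),0.01,0.1)
E
```

```text
t 2.23 p [ 0.6015 -0.2474  0.1979] yaw 140.9 z [-0.001  0.    -1.   ] w 0.0856 gf 0.0 ft [1.2 0.1 0.5] q [-0.39  0.56  0.47  1.49  0.   -1.28]
 px 308 19 n 1770 h 0.0261 topc [ 518.6 -372.8] sz [28.7 53.2] a 50.5 ext [ 0.489 -0.4  ] [ 0.537 -0.355]
 px 175 128 n 6353 h 0.0479 topc [ 663.  -386.9] sz [26.3 94.4] a 17.7 ext [ 0.626 -0.441] [ 0.688 -0.31 ]
 px 488 134 n 3071 h 0.0299 topc [ 452.8 -205. ] sz [50.2 38.4] a 37.9 ext [ 0.423 -0.233] [ 0.489 -0.174]
 px 329 200 n 6209 h 0.0282 topc [ 599.6 -244.8] sz [99.9 50.1] a 50.0 ext [ 0.549 -0.298] [ 0.65  -0.192]
 px 247 306 n 9351 h 0.088 topc [ 724.6 -238.7] sz [46.4 26.9] a 88.2 ext [ 0.696 -0.284] [ 0.75  -0.134]
 px 448 295 n 1990 h 0.0489 topc [ 567.6 -106.9] sz [13.7 81.3] a 89.8 ext [ 0.525 -0.115] [ 0.608 -0.1  ]
```

The drive is at (0.600, -0.245) with its long axis at 50.3 degrees. The wrist view agrees with the other two.

Call:
send_rows --steps "1 -0.001 0.0024 -0.03 0 0 0;1 0 0 -0.03 0 0 0;1 0 0 -0.03 0 0 0;1 0 0 -0.03 0 0 0;1 0 0 -0.03 0 0 0"

```text
clock: 2.7
eef_pos: [0.5996, -0.2432, 0.0467]
tool_rot: [-0.429, 0.904, 0.0, -0.0]
ft_force: [-0.0, -1.1, 0.6]
grip_width: 0.0851
grasp_force: 0.0
```

Call:
send_rows --steps "1 0 0 -0.02 0 0 0;1 0 0 -0.012 0 0 0;1 0 0 -0.008 0 0 0;1 0 0 -0.004 0 0 0;1 0 0 0 0 0 0"

```text
clock: 3.12
eef_pos: [0.6003, -0.2435, 0.0044]
tool_rot: [-0.429, 0.903, 0.0, -0.0]
ft_force: [-0.2, 0.1, 0.1]
grip_width: 0.0853
grasp_force: 0.0
```

Call:
send_rows --steps "-1 0 0 0 0 0 0;-1 0 0 0 0 0 0;-1 0 0 0 0 0 0;-1 0 0 0 0 0 0;-1 0 0 0 0 0 0"

```text
clock: 3.53
eef_pos: [0.6006, -0.2437, 0.0053]
tool_rot: [-0.429, 0.903, -0.0, 0.0]
ft_force: [-0.3, -0.9, -0.0]
grip_width: 0.0257
grasp_force: 0.0
```

Call:
send_rows --steps "-1 0 0 0 0 0 0;-1 0 0 0 0 0 0;-1 0 0 0 0 0 0;-1 0 0 0 0 0 0;-1 0 0 0 0 0 0"

```text
clock: 3.95
eef_pos: [0.6001, -0.2435, 0.0044]
tool_rot: [-0.429, 0.903, 0.0, -0.0]
ft_force: [-0.0, -0.5, -0.4]
grip_width: 0.0001
grasp_force: 0.0
```

Run:
```python
from seg import *
st(); f,W,M=cloud("side"); save(f[230:400,220:450].repeat(3,0).repeat(3,1),"s2.png"); report(W,M,(0.4,0.75,-0.45,-0.1),0.01,0.1)
```

```text
t 3.95 p [ 0.6001 -0.2435  0.0044] yaw 140.77 z [-0.  0. -1.] w 0.0001 gf 0.0 ft [-0.  -0.5 -0.4] q [-0.39  0.66  0.14  1.05  0.   -1.27]
 px 295 270 n 142 h 0.0484 topc [ 545.5 -104.9] sz [45.4  9.1] a 0.5 ext [ 0.523 -0.109] [ 0.568 -0.1  ]
 px 378 300 n 1301 h 0.0875 topc [ 725.9 -242.3] sz [47.7 27. ] a 87.4 ext [ 0.697 -0.287] [ 0.75  -0.136]
 px 324 314 n 1098 h 0.0932 topc [ 595.1 -251.7] sz [27.9 82.2] a 65.2 ext [ 0.551 -0.303] [ 0.65  -0.211]
 px 258 309 n 401 h 0.0306 topc [ 453.5 -208. ] sz [51.3 40.1] a 37.3 ext [ 0.425 -0.235] [ 0.489 -0.175]
 px 362 361 n 934 h 0.0482 topc [ 665.1 -389.3] sz [25.7 96.6] a 15.6 ext [ 0.631 -0.441] [ 0.694 -0.313]
 px 289 371 n 500 h 0.027 topc [ 511.  -382.9] sz [51.8 53. ] a 30.2 ext [ 0.485 -0.412] [ 0.538 -0.354]
```

View pics/s2.png

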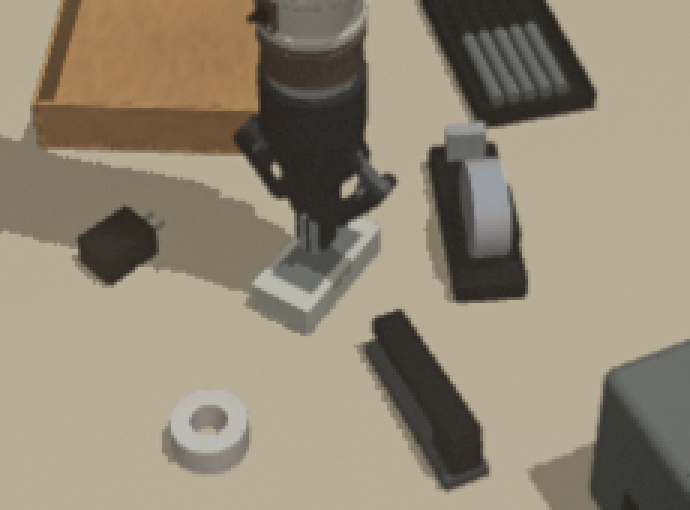

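The side view shows the shut fingers resting above the drive's top at crop pixel (320,245), and the drive hasn't moved. I'll measure where the tips really are.

Run:
```python
from seg import *
f,W,M=cloud("wrist"); save(f,"w2.png")
o=get_obs();Rm=R.from_quat(o["tool_rot"]).as_matrix()
T=(W-o["eef_pos"])@Rm
for n,(W2) in {"wrist":W,"side":cloud("side")[1],"scene":cloud("scene")[1]}.items():
    T=(W2-o["eef_pos"])@Rm
    for a in np.arange(-0.06,0.02,0.006):
        s=(abs(T[...,0])<0.03)&(abs(T[...,1])<0.06)&(T[...,2]>=a)&(T[...,2]<a+0.006)
        if s.sum(): print(n,round(a,3),s.sum(),T[s].min(0).round(3),T[s].max(0).round(3))
```

```text
wrist -0.06 709 [ 0.007 -0.014 -0.06 ] [ 0.013  0.014 -0.054]
wrist -0.054 622 [ 0.007 -0.014 -0.054] [ 0.013  0.014 -0.048]
wrist -0.048 563 [ 0.007 -0.013 -0.048] [ 0.013  0.014 -0.042]
wrist -0.042 371 [ 0.007 -0.013 -0.042] [ 0.013  0.013 -0.036]
wrist -0.036 18 [ 0.011 -0.006 -0.036] [ 0.012  0.005 -0.035]
wrist -0.03 114 [-0.023 -0.024 -0.025] [ 0.03   0.021 -0.024]
wrist -0.024 9139 [-0.025 -0.026 -0.024] [ 0.03   0.025 -0.019]
wrist -0.0 10398 [-0.03  -0.06   0.003] [0.03  0.06  0.006]
wrist 0.006 3746 [-0.03  -0.06   0.006] [0.03  0.06  0.008]
side -0.06 24 [-0.002 -0.015 -0.06 ] [ 0.013  0.012 -0.054]
side -0.054 26 [-0.003 -0.016 -0.054] [ 0.014  0.012 -0.049]
side -0.048 29 [-0.005 -0.015 -0.048] [ 0.015  0.013 -0.042]
side -0.042 18 [-0.001 -0.013 -0.042] [ 0.015  0.01  -0.037]
side -0.036 4 [ 0.007 -0.008 -0.036] [ 0.01   0.006 -0.031]
side -0.03 40 [-0.029 -0.028 -0.029] [ 0.03   0.018 -0.024]
side -0.024 297 [-0.03  -0.027 -0.024] [ 0.03   0.025 -0.018]
side -0.018 34 [-0.03  -0.029 -0.018] [ 0.029  0.02  -0.012]
side -0.012 29 [-0.029 -0.028 -0.012] [ 0.028 -0.023 -0
[... 266 characters left out ...]
0.059] [ 0.011  0.006 -0.054]
scene -0.054 13 [-0.01  -0.016 -0.054] [ 0.011 -0.006 -0.048]
scene -0.048 14 [-0.01  -0.016 -0.048] [ 0.011 -0.006 -0.043]
scene -0.042 13 [-0.01  -0.014 -0.042] [ 0.01  -0.006 -0.036]
scene -0.036 5 [-0.01  -0.009 -0.035] [ 0.011 -0.001 -0.03 ]
scene -0.03 24 [-0.027 -0.029 -0.029] [ 0.027  0.019 -0.024]
scene -0.024 311 [-0.03  -0.028 -0.024] [ 0.03   0.024 -0.018]
scene -0.018 44 [-0.03  -0.03  -0.018] [ 0.029  0.007 -0.012]
scene -0.012 33 [-0.027 -0.03  -0.012] [ 0.029 -0.023 -0.006]
scene -0.006 43 [-0.03  -0.029 -0.006] [ 0.029 -0.024 -0.   ]
scene -0.0 109 [-0.03 -0.06  0.  ] [0.03  0.059 0.006]
scene 0.006 227 [-0.03  -0.06   0.006] [0.03  0.06  0.012]
```

View pics/w2.png

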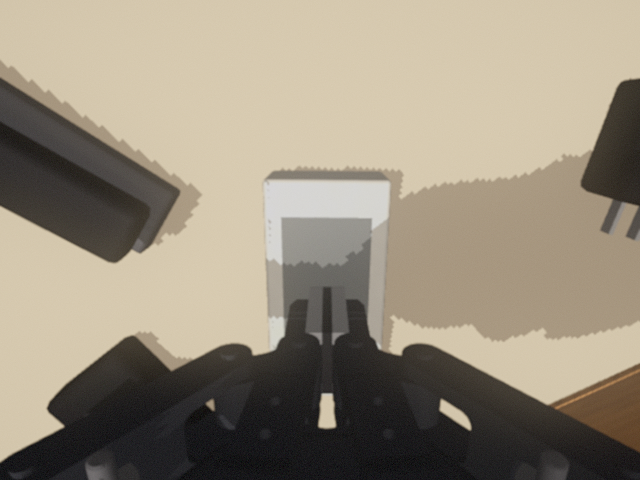

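The tips are visible in all three views. They end 34 to 36 mm behind the reported TCP, at z≈0.039 while the TCP reads 0.0044. I'll command about 35 mm lower, opening first.

Call:
send_rows --steps "1 0 0 0 0 0 0;1 0 0 0 0 0 0;1 0 0 0 0 0 0;1 0 0 0 0 0 0;1 0 0 0 0 0 0"

```text
clock: 4.57
eef_pos: [0.6002, -0.2435, 0.0045]
tool_rot: [-0.429, 0.903, 0.0, -0.0]
ft_force: [0.4, 0.4, 0.3]
grip_width: 0.0606
grasp_force: 0.0
```

Call:
send_rows --steps "1 0 0 0 0 0 0;1 0 0 0 0 0 0;1 0 0 0 0 0 0;1 0 0 0 0 0 0;1 0 0 0 0 0 0"

```text
clock: 4.98
eef_pos: [0.6002, -0.2436, 0.0045]
tool_rot: [-0.429, 0.903, -0.0, 0.0]
ft_force: [0.1, -0.3, -0.1]
grip_width: 0.0857
grasp_force: 0.0
```

Call:
send_rows --steps "1 0 -0.0015 -0.01 0 0 0;1 0 0 -0.01 0 0 0;1 0 0 -0.008 0 0 0;1 0 0 -0.004 0 0 0;1 0 0 -0.002 0 0 0"

```text
clock: 5.4
eef_pos: [0.5988, -0.2445, -0.0315]
tool_rot: [-0.429, 0.903, 0.001, -0.001]
ft_force: [0.2, 1.0, -0.3]
grip_width: 0.0853
grasp_force: 0.0
```

Call:
send_rows --steps "-1 0 0 0 0 0 0;-1 0 0 0 0 0 0;-1 0 0 0 0 0 0;-1 0 0 0 0 0 0;-1 0 0 0 0 0 0"

```text
clock: 5.82
eef_pos: [0.6008, -0.2453, -0.0287]
tool_rot: [-0.429, 0.903, -0.001, 0.001]
ft_force: [0.1, -0.3, 2.0]
grip_width: 0.049
grasp_force: 65.2
```

Call:
send_rows --steps "-1 0 0 0 0 0 0;-1 0 0 0 0 0 0;-1 0 0 0 0 0 0;-1 0 0 0 0 0 0;-1 0 0 0 0 0 0"

```text
clock: 6.23
eef_pos: [0.6008, -0.2453, -0.0287]
tool_rot: [-0.429, 0.903, -0.001, 0.001]
ft_force: [0.4, 1.0, 4.9]
grip_width: 0.049
grasp_force: 65.7
```

Call:
send_rows --steps "-1 0 0 0.015 0 0 0;-1 0 0 0.025 0 0 0;-1 0 0 0.025 0 0 0;-1 0 0 0.025 0 0 0;-1 0 0 0.01 0 0 0"

```text
clock: 6.65
eef_pos: [0.6012, -0.2455, 0.0732]
tool_rot: [-0.429, 0.903, -0.001, 0.001]
ft_force: [1.6, 0.9, -1.4]
grip_width: 0.0489
grasp_force: 65.0
```

Call:
send_rows --steps "-1 -0.0089 0.0219 0 0 0 -0.1065;-1 -0.0089 0.0219 0 0 0 -0.1065;-1 -0.0089 0.0219 0 0 0 -0.1065;-1 -0.0089 0.0219 0 0 0 -0.1065;-1 -0.0089 0.0219 0 0 0 -0.1065"

```text
clock: 7.07
eef_pos: [0.5538, -0.1344, 0.0688]
tool_rot: [-0.173, 0.985, 0.001, -0.001]
ft_force: [1.2, 0.1, -1.9]
grip_width: 0.0492
grasp_force: 64.9
```

Call:
send_rows --steps "-1 -0.0089 0.0219 0 0 0 -0.1065;-1 -0.0089 0.0219 0 0 0 -0.1065;-1 -0.0089 0.0219 0 0 0 -0.1065;-1 -0.0089 0.0219 0 0 0 -0.1065;-1 -0.0089 0.0219 0 0 0 -0.1065"

```text
clock: 7.48
eef_pos: [0.5093, -0.025, 0.069]
tool_rot: [0.092, 0.996, -0.0, -0.001]
ft_force: [0.7, -0.7, -1.7]
grip_width: 0.0486
grasp_force: 64.9
```

Call:
send_rows --steps "-1 0 0 0 0 0 0;-1 0 0 -0.02 0 0 0;-1 0 0 -0.025 0 0 0;-1 0 0 -0.015 0 0 0;-1 0 0 -0.005 0 0 0"

```text
clock: 7.9
eef_pos: [0.5078, -0.0261, 0.0019]
tool_rot: [0.089, 0.996, -0.0, -0.004]
ft_force: [-1.2, -0.4, -1.8]
grip_width: 0.049
grasp_force: 64.9
```

Run:
```python
from seg import *
st()
for n in("side","scene"): 
    f,W,M=cloud(n); save(f,n+"3.png"); report(W,M,(0.4,0.64,-0.1,0.19),0.008,0.09,n)
```

```text
t 7.9 p [ 0.5078 -0.0261  0.0019] yaw 79.8 z [-0.007  0.    -1.   ] w 0.049 gf 64.9 ft [-1.2 -0.4 -1.8] q [-0.05  0.44 -0.27  0.87 -0.    0.13]
side px 307 203 n 399 h 0.0477 topc [595.8 168.1] sz [13.  89.1] a 78.7 ext [0.551 0.152] [0.64  0.182]
side px 255 257 n 1027 h 0.0485 topc [430.5  23.9] sz [120.7 300.2] a 18.2 ext [ 0.4 -0.1] [0.539 0.189]
side px 324 242 n 135 h 0.0498 topc [624.3  -5.2] sz [191.5   4.1] a 79.8 ext [ 0.607 -0.1  ] [0.64  0.089]
side px 279 249 n 743 h 0.065 topc [504.8 -36. ] sz [87.2 80.1] a 42.5 ext [ 0.453 -0.086] [0.562 0.005]
scene px 317 191 n 96 h 0.0477 topc [436.9 164.9] sz [49.8  6.5] a 82.7 ext [0.433 0.14 ] [0.446 0.19 ]
scene px 350 206 n 433 h 0.0478 topc [563.  175.2] sz [ 10.2 155.7] a 80.5 ext [0.475 0.157] [0.639 0.19 ]
scene px 267 233 n 474 h 0.048 topc [453.  -76.8] sz [ 59.5 161.1] a 54.9 ext [ 0.4 -0.1] [ 0.536 -0.001]
scene px 297 230 n 682 h 0.0864 topc [511.1 -28.4] sz [111.2  26.3] a 79.5 ext [ 0.457 -0.084] [0.564 0.025]
scene px 329 250 n 536 h 0.0479 topc [624.7 -11.9] sz [175.8   8.5] a 79.9 ext [ 0.606 -0.099] [0.64  0.079]
```

View pics/side3.png

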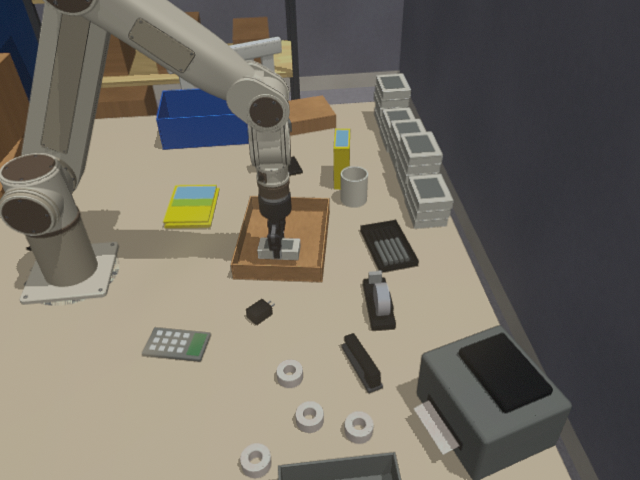

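Call:
send_rows --steps "-1 0.002 0 -0.012 0 0 0;-1 0 0 -0.01 0 0 0;-1 0 0 -0.004 0 0 0;-1 0 0 -0.002 0 0 0;-1 0 0 0 0 0 0"

```text
clock: 8.42
eef_pos: [0.5129, -0.0261, -0.0227]
tool_rot: [0.089, 0.996, -0.0, -0.0]
ft_force: [0.1, 0.2, -1.6]
grip_width: 0.0489
grasp_force: 65.0
```

```bash
python3 -c "
from h import *
st()"
```

```text
t 8.42 p [ 0.5129 -0.0261 -0.0227] yaw 79.75 z [-0.001 -0.    -1.   ] w 0.0489 gf 65.0 ft [ 0.1  0.2 -1.6] q [-0.05  0.47 -0.29  0.81 -0.    0.13]
```

Call:
send_rows --steps "-1 0 0 -0.0015 0 0 0;-1 0 0 0 0 0 0;0.5 0 0 0 0 0 0;0.5 0 0 0 0 0 0;0.5 0 0 0 0 0 0"

```text
clock: 8.83
eef_pos: [0.5138, -0.026, -0.0234]
tool_rot: [0.089, 0.996, 0.0, 0.001]
ft_force: [-0.5, -0.8, 0.1]
grip_width: 0.0642
grasp_force: 0.0
```

Call:
send_rows --steps "0.5 0 0 0 0 0 0;0.5 0 0 0.01 0 0 0;0.5 0 0 0.03 0 0 0;0.5 0 0 0.03 0 0 0;0.5 0 0 0.032 0 0 0"

```text
clock: 9.25
eef_pos: [0.5124, -0.026, 0.0793]
tool_rot: [0.089, 0.996, -0.0, -0.001]
ft_force: [-0.3, 0.1, 0.5]
grip_width: 0.0642
grasp_force: 0.0
```

Call:
send_rows --steps "1 -0.0059 -0.018 0 0 0 0.0815;1 -0.0059 -0.018 0 0 0 0.0815;1 -0.0059 -0.018 0 0 0 0.0815;1 -0.0059 -0.018 0 0 0 0.0815;1 -0.0059 -0.018 0 0 0 0.0815"

```text
clock: 9.67
eef_pos: [0.4836, -0.1168, 0.0791]
tool_rot: [-0.116, 0.993, -0.0, 0.001]
ft_force: [-1.1, 0.0, 0.1]
grip_width: 0.0851
grasp_force: 0.0
```

Call:
send_rows --steps "1 -0.0059 -0.018 0 0 0 0.0815;1 -0.0059 -0.018 0 0 0 0.0815;1 -0.0059 -0.018 0 0 0 0.0815;1 -0.0059 -0.018 0 0 0 0.0815;1 -0.0059 -0.018 0 0 0 0.0815"

```text
clock: 10.08
eef_pos: [0.454, -0.207, 0.079]
tool_rot: [-0.315, 0.949, -0.0, 0.0]
ft_force: [0.1, -0.4, -0.8]
grip_width: 0.0856
grasp_force: 0.0
```

Call:
send_rows --steps "1 0 0 0 0 0 0;1 0 0 0 0 0 0;1 0 0 0 0 0 0;1 0 0 0 0 0 0;1 0 0 0 0 0 0"

```text
clock: 10.5
eef_pos: [0.4545, -0.2052, 0.0782]
tool_rot: [-0.313, 0.95, 0.0, 0.0]
ft_force: [0.1, 0.3, -0.6]
grip_width: 0.0853
grasp_force: 0.0
```

Run:
```python
from seg import *
st()
f,W,M=cloud("wrist"); report(W,M,(0.38,0.53,-0.28,-0.12),0.01,0.09)
f,W,M=cloud("scene"); report(W,M,(0.45,0.57,-0.08,0.02),0.01,0.09)
f,W,M=cloud("side"); report(W,M,(0.45,0.57,-0.08,0.02),0.01,0.09)
```

```text
t 10.5 p [ 0.4545 -0.2052  0.0782] yaw 126.5 z [ 0.  0. -1.] w 0.0853 gf 0.0 ft [ 0.1  0.3 -0.6] q [-0.42  0.33 -0.21  1.04  0.   -1.06]
 px 329 238 n 5309 h 0.0297 topc [ 452.1 -205.4] sz [49.3 37.7] a 37.9 ext [ 0.423 -0.234] [ 0.488 -0.174]
 px 296 237 n 602 h 0.0325 topc [516.2 -28.2] sz [ 53.2 101.5] a 81.0 ext [ 0.464 -0.062] [0.57  0.006]
 px 286 254 n 548 h 0.0326 topc [517.8 -29.9] sz [53.8 93.2] a 80.5 ext [ 0.475 -0.065] [0.567 0.006]
```

Call:
send_rows --steps "1 -0.002 0 -0.03 0 0 0.015;1 0 0 -0.03 0 0 0;1 0 0 -0.025 0 0 0;1 0 0 -0.015 0 0 0;1 0 0 -0.007 0 0 0"

```text
clock: 11.07
eef_pos: [0.4503, -0.2048, -0.0314]
tool_rot: [-0.32, 0.947, 0.002, -0.002]
ft_force: [0.8, 0.6, -0.5]
grip_width: 0.0851
grasp_force: 0.0
```

Call:
send_rows --steps "1 0 0 0 0 0 0;-1 0 0 0 0 0 0;-1 0 0 0 0 0 0;-1 0 0 0 0 0 0;-1 0 0 0 0 0 0"

```text
clock: 11.48
eef_pos: [0.4532, -0.2064, -0.0278]
tool_rot: [-0.32, 0.947, -0.001, 0.001]
ft_force: [-1.4, 1.6, 1.0]
grip_width: 0.0386
grasp_force: 1.0
```

Call:
send_rows --steps "-1 0 0 0 0 0 0;-1 0 0 0 0 0 0;-1 0 0 0 0 0 0;-1 0 0 0 0 0 0;-1 0 0 0 0 0 0"

```text
clock: 11.9
eef_pos: [0.4535, -0.2066, -0.0276]
tool_rot: [-0.32, 0.947, -0.001, 0.001]
ft_force: [-0.2, 0.6, 6.6]
grip_width: 0.0368
grasp_force: 61.9
```

Call:
send_rows --steps "-1 0 0 0.015 0 0 0;-1 0 0 0.025 0 0 0;-1 0 0 0.025 0 0 0;-1 0 0 0.025 0 0 0;-1 0 0 0.01 0 0 0"

```text
clock: 12.32
eef_pos: [0.4539, -0.2069, 0.0742]
tool_rot: [-0.32, 0.947, -0.002, 0.002]
ft_force: [-0.0, 0.1, -1.4]
grip_width: 0.0368
grasp_force: 61.1
```

Call:
send_rows --steps "-1 0.0032 0.0317 0 0 0 -0.083;-1 0.0032 0.0317 0 0 0 -0.083;-1 0.0032 0.0317 0 0 0 -0.083;-1 0.0032 0.0317 0 0 0 -0.083;-1 0.0032 0.0317 0 0 0 -0.083"

```text
clock: 12.73
eef_pos: [0.4675, -0.0462, 0.0703]
tool_rot: [-0.115, 0.993, 0.0, -0.0]
ft_force: [0.6, -0.8, -0.8]
grip_width: 0.0371
grasp_force: 61.0
```

Call:
send_rows --steps "-1 0.0032 0.0317 0 0 0 -0.083;-1 0.0032 0.0317 0 0 0 -0.083;-1 0.0032 0.0317 0 0 0 -0.083;-1 0.0032 0.0317 0 0 0 -0.083;-1 0.0032 0.0317 0 0 0 -0.083"

```text
clock: 13.15
eef_pos: [0.4835, 0.1124, 0.0702]
tool_rot: [0.091, 0.996, -0.0, -0.001]
ft_force: [1.1, 0.4, -1.1]
grip_width: 0.0368
grasp_force: 61.0
```

Call:
send_rows --steps "-1 0 0 0 0 0 0;-1 0 0 -0.02 0 0 0;-1 0 0 -0.025 0 0 0;-1 0 0 -0.02 0 0 0;-1 0 0 -0.013 0 0 0"

```text
clock: 13.57
eef_pos: [0.482, 0.1103, -0.0097]
tool_rot: [0.089, 0.996, -0.001, -0.002]
ft_force: [-1.2, 0.1, -0.8]
grip_width: 0.037
grasp_force: 61.0
```

Call:
send_rows --steps "-1 0 0 -0.008 0 0 0;-1 0 0 -0.005 0 0 0;-1 0 0 -0.003 0 0 0;-1 0 0 0 0 0 0;-1 0 0 0 0 0 0"

```text
clock: 13.98
eef_pos: [0.4849, 0.111, -0.0224]
tool_rot: [0.089, 0.996, 0.0, 0.001]
ft_force: [-0.2, 0.6, -0.8]
grip_width: 0.0371
grasp_force: 61.1
```

Run:
```python
from seg import *
st()
f,W,M=cloud("wrist"); save(f,"w4.png"); report(W,M,(0.38,0.66,-0.12,0.21),0.012,0.09)
```

```text
t 13.98 p [ 0.4849  0.111  -0.0224] yaw 79.75 z [ 0.001  0.    -1.   ] w 0.0371 gf 61.1 ft [-0.2  0.6 -0.8] q [ 0.23  0.45 -0.33  0.79 -0.    0.4 ]
 px 335 329 n 99674 h 0.0872 topc [479.  111.1] sz [123.3  26.4] a 79.8 ext [ 0.404 -0.03 ] [0.584 0.2  ]
```

View pics/w4.png

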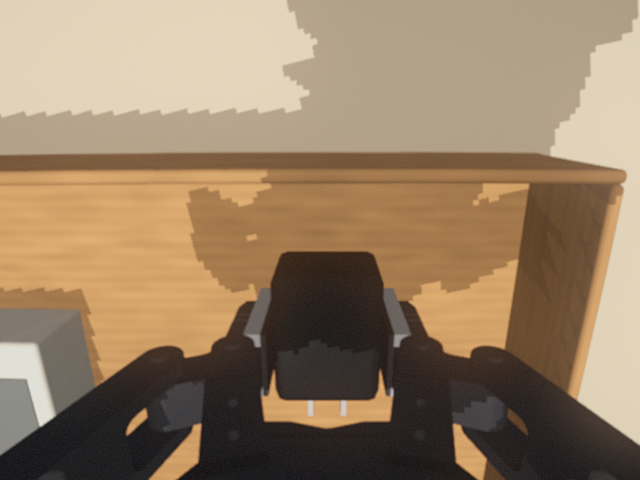

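The wrist view shows the adapter between the pads at (325,325), low inside the carton with clearance to the walls and the drive. I'll release it.

Call:
send_rows --steps "-1 0 0 -0.001 0 0 0;0.25 0 0 0 0 0 0;0.25 0 0 0 0 0 0;0.25 0 0 0 0 0 0;0.25 0 0 0 0 0 0"

```text
clock: 14.45
eef_pos: [0.4844, 0.111, -0.0237]
tool_rot: [0.089, 0.996, 0.0, 0.0]
ft_force: [-0.2, -0.4, 0.3]
grip_width: 0.0533
grasp_force: 0.0
```

Call:
send_rows --steps "0.25 0 0 0 0 0 0;0.25 0 0 0.01 0 0 0;0.25 0 0 0.03 0 0 0;0.25 0 0 0.03 0 0 0;0.25 0 0 0.032 0 0 0"

```text
clock: 14.87
eef_pos: [0.4833, 0.1108, 0.0792]
tool_rot: [0.089, 0.996, -0.0, -0.001]
ft_force: [1.2, -0.3, -0.3]
grip_width: 0.0534
grasp_force: 0.0
```

Call:
send_rows --steps "1 0.0018 -0.0329 0 0 0 0;1 0.0018 -0.0329 0 0 0 0;1 0.0018 -0.0329 0 0 0 0;1 0.0018 -0.0329 0 0 0 0;1 0.0018 -0.0329 0 0 0 0"

```text
clock: 15.28
eef_pos: [0.4932, -0.0549, 0.0791]
tool_rot: [0.089, 0.996, -0.0, 0.001]
ft_force: [0.6, -0.1, 0.8]
grip_width: 0.0853
grasp_force: 0.0
```

Call:
send_rows --steps "1 0.0018 -0.0329 0 0 0 0;1 0.0018 -0.0329 0 0 0 0;1 0.0018 -0.0329 0 0 0 0;1 0.0018 -0.0329 0 0 0 0;1 0.0018 -0.0329 0 0 0 0"

```text
clock: 15.7
eef_pos: [0.5021, -0.2197, 0.0789]
tool_rot: [0.089, 0.996, -0.0, 0.0]
ft_force: [0.1, -0.9, 0.5]
grip_width: 0.0853
grasp_force: 0.0
```

Call:
send_rows --steps "1 0.0018 -0.0329 0 0 0 0;1 0.0018 -0.0329 0 0 0 0;1 0.0018 -0.0329 0 0 0 0;1 0.0018 -0.0329 0 0 0 0;1 0.0018 -0.0329 0 0 0 0"

```text
clock: 16.12
eef_pos: [0.511, -0.3842, 0.0788]
tool_rot: [0.089, 0.996, -0.0, 0.0]
ft_force: [1.5, -0.3, -0.5]
grip_width: 0.0853
grasp_force: 0.0
```

Call:
send_rows --steps "1 0 0 0 0 0 0;1 0 0 0 0 0 0;1 0 0 0 0 0 0;1 0 0 0 0 0 0;1 0 0 0 0 0 0"

```text
clock: 16.53
eef_pos: [0.5113, -0.3811, 0.0784]
tool_rot: [0.088, 0.996, 0.0, -0.0]
ft_force: [0.7, -0.3, 0.6]
grip_width: 0.0852
grasp_force: 0.0
```

Run:
```python
from seg import *
st()
f,W,M=cloud("wrist"); report(W,M,(0.45,0.6,-0.45,-0.32),0.012,0.09,"roll")
for n in("scene","side"):
    f,W,M=cloud(n); report(W,M,(0.45,0.57,-0.08,0.15),0.012,0.09,n)
    save(f,n+"5.png")
    s=(W[...,2]>0.12)&(W[...,2]<0.2)&(W[...,0]>0.42)&(W[...,0]<0.64)&(W[...,1]>0.3)&(W[...,1]<0.48)
    P=W[s]; print(n,len(P),P.min(0),P.max(0))
    for lo,hi in((0.163,0.175),(0.15,0.163),(0.135,0.15),(0.12,0.135)):
        Q=P[(P[:,2]>lo)&(P[:,2]<hi)]; print(lo,len(Q),cv2.minAreaRect((Q[:,:2]*1000).astype(np.float32)))
    s=(W[...,2]>0.009)&(W[...,2]<0.016)&(W[...,0]>0.42)&(W[...,0]<0.64)&(W[...,1]>0.3)&(W[...,1]<0.48)
    Q=W[s];print("base",len(Q),cv2.minAreaRect((Q[:,:2]*1000).astype(np.float32)))
```

```text
t 16.53 p [ 0.5113 -0.3811  0.0784] yaw 79.85 z [-0.  0. -1.] w 0.0852 gf 0.0 ft [ 0.7 -0.3  0.6] q [-0.64  0.58  0.2   1.19  0.   -0.46]
roll px 326 238 n 5039 h 0.0258 topc [ 510.2 -382. ] sz [53.5 52.9] a 17.1 ext [ 0.483 -0.409] [ 0.537 -0.355]
scene px 318 210 n 226 h 0.0335 topc [487.9 108.3] sz [38.4 51.2] a 77.9 ext [0.461 0.086] [0.528 0.13 ]
scene px 296 237 n 584 h 0.0324 topc [515.8 -27.5] sz [ 55.4 102.8] a 80.7 ext [ 0.464 -0.062] [0.57  0.007]
scene 499 [0.4724432  0.36073479 0.12029866] [0.57615878 0.42622565 0.17191784]
0.163 194 ((532.52490234375, 392.91522216796875), (82.55311584472656, 52.83010482788086), 8.371710777282715)
0.15 143 ((524.3021240234375, 385.3513488769531), (98.79785919189453, 45.16248321533203), 13.053223609924316)
0.135 124 ((533.5421142578125, 377.4245300292969), (105.73131561279297, 45.954349517822266), 34.35326385498047)
0.12 38 ((517.7186279296875, 377.49530029296875), (67.41160583496094, 11.984146118164062), 18.807058334350586)
base 252 ((533.7864990234375, 391.5282897949219), (118.4456558227539, 93.14070892333984), 12.291897773742676)
side 100 [0.52554918 0.36935594 0.14962987] [0.57268706 0.42780137 0.17345128]
0.163 89 ((552.9908447265625, 397.2484130859375), (34.41234588623047, 56.08015060424805), 29.644351959228516)
0.15 10 ((568.6337890625, 402.7576599121094), (6.208587169647217, 50.54290771484375), 3.389380931854248)
0.135 1 ((572.25048828125, 384.6078186035156), (0.0, 0.0), 0.0)
0.12 0 ((0.0, 0.0), (0.0, 0.0), 0.0)
base 0 ((0.0, 0.0), (0.0, 0.0), 0.0)
```

Call:
send_rows --steps "1 0 -0.001 -0.03 0 0 0;1 0 0 -0.03 0 0 0;1 0 0 -0.025 0 0 0;1 0 0 -0.015 0 0 0;1 0 0 -0.009 0 0 0"

```text
clock: 17.1
eef_pos: [0.5097, -0.3817, -0.0337]
tool_rot: [0.089, 0.996, 0.001, -0.002]
ft_force: [-0.2, 0.4, 1.2]
grip_width: 0.0852
grasp_force: 0.0
```

Call:
send_rows --steps "1 0 0 0 0 0 0;-1 0 0 0 0 0 0;-1 0 0 0 0 0 0;-1 0 0 0 0 0 0;-1 0 0 0 0 0 0"

```text
clock: 17.52
eef_pos: [0.5129, -0.3847, -0.0285]
tool_rot: [0.089, 0.996, -0.001, 0.002]
ft_force: [0.3, 0.4, 7.0]
grip_width: 0.0518
grasp_force: 63.3
```

Call:
send_rows --steps "-1 0 0 0 0 0 0;-1 0 0 0 0 0 0;-1 0 0 0 0 0 0;-1 0 0 0 0 0 0;-1 0 0 0 0 0 0"

```text
clock: 17.93
eef_pos: [0.5129, -0.3847, -0.0285]
tool_rot: [0.089, 0.996, -0.001, 0.002]
ft_force: [-0.6, -0.6, 6.3]
grip_width: 0.0515
grasp_force: 63.1
```

Call:
send_rows --steps "-1 0 0 0.015 0 0 0;-1 0 0 0.025 0 0 0;-1 0 0 0.025 0 0 0;-1 0 0 0.025 0 0 0;-1 0 0 0.01 0 0 0"

```text
clock: 18.35
eef_pos: [0.5131, -0.385, 0.0734]
tool_rot: [0.089, 0.996, -0.002, 0.003]
ft_force: [1.0, 0.2, -0.4]
grip_width: 0.0515
grasp_force: 62.8
```

Call:
send_rows --steps "-1 0.0049 0.0322 0 0 0 0;-1 0.0049 0.0322 0 0 0 0;-1 0.0049 0.0322 0 0 0 0;-1 0.0049 0.0322 0 0 0 0;-1 0.0049 0.0322 0 0 0 0"

```text
clock: 18.77
eef_pos: [0.5352, -0.2211, 0.0685]
tool_rot: [0.09, 0.996, 0.0, -0.0]
ft_force: [0.2, 0.5, -1.2]
grip_width: 0.0515
grasp_force: 62.8
```

Call:
send_rows --steps "-1 0.0049 0.0322 0 0 0 0;-1 0.0049 0.0322 0 0 0 0;-1 0.0049 0.0322 0 0 0 0;-1 0.0049 0.0322 0 0 0 0;-1 0.0049 0.0322 0 0 0 0"

```text
clock: 19.18
eef_pos: [0.5598, -0.0599, 0.0685]
tool_rot: [0.089, 0.996, -0.0, -0.0]
ft_force: [-0.0, 0.3, -0.0]
grip_width: 0.0516
grasp_force: 62.8
```

Call:
send_rows --steps "-1 0.0049 0.0322 0 0 0 0;-1 0.0049 0.0322 0 0 0 0;-1 0.0049 0.0322 0 0 0 0;-1 0.0049 0.0322 0 0 0 0;-1 0.0049 0.0322 0 0 0 0"

```text
clock: 19.6
eef_pos: [0.5843, 0.101, 0.0685]
tool_rot: [0.089, 0.996, -0.0, -0.0]
ft_force: [0.3, 0.1, -0.4]
grip_width: 0.0513
grasp_force: 62.8
```

Call:
send_rows --steps "-1 0 0 0 0 0 0;-1 0 0 -0.02 0 0 0;-1 0 0 -0.025 0 0 0;-1 0 0 -0.02 0 0 0;-1 0 0 -0.012 0 0 0"

```text
clock: 20.02
eef_pos: [0.5825, 0.0989, -0.011]
tool_rot: [0.089, 0.996, -0.001, -0.002]
ft_force: [0.4, 0.6, -0.9]
grip_width: 0.0516
grasp_force: 62.9
```

Call:
send_rows --steps "-1 0 0 -0.008 0 0 0;-1 0 0 -0.004 0 0 0;-1 0 0 -0.003 0 0 0;-1 0 0 0 0 0 0;-1 0 0 0 0 0 0"

```text
clock: 20.43
eef_pos: [0.5854, 0.0994, -0.0223]
tool_rot: [0.089, 0.996, 0.0, 0.001]
ft_force: [-0.2, -0.0, -0.8]
grip_width: 0.0519
grasp_force: 62.9
```

Run:
```python
from seg import *
st()
```

```text
t 20.43 p [ 0.5854  0.0994 -0.0223] yaw 79.75 z [ 0.001  0.    -1.   ] w 0.0519 gf 62.9 ft [-0.2 -0.  -0.8] q [ 0.17  0.6  -0.06  0.91 -0.    0.35]
```

Call:
send_rows --steps "-1 0 0 -0.0015 0 0 0;0.6 0 0 0 0 0 0;0.6 0 0 0 0 0 0;0.6 0 0 0 0 0 0;0.6 0 0 0 0 0 0"

```text
clock: 20.85
eef_pos: [0.585, 0.0995, -0.0241]
tool_rot: [0.089, 0.996, 0.0, 0.0]
ft_force: [0.7, -0.8, 0.2]
grip_width: 0.0682
grasp_force: 0.0
```

Call:
send_rows --steps "0.6 0 0 0 0 0 0;0.6 0 0 0.01 0 0 0;0.6 0 0 0.03 0 0 0;0.6 0 0 0.03 0 0 0;0.6 0 0 0.03 0 0 0"

```text
clock: 21.27
eef_pos: [0.5842, 0.0994, 0.0769]
tool_rot: [0.089, 0.996, -0.0, -0.0]
ft_force: [-0.4, 0.1, 0.4]
grip_width: 0.0686
grasp_force: 0.0
```

Call:
send_rows --steps "0.6 0 0 0.03 0 0 0;0.6 0 0 0.03 0 0 0;0.6 0 0 0.03 0 0 0;1 0 0 0.03 0 0 0;1 0 0 0 0 0 0"

```text
clock: 21.68
eef_pos: [0.5883, 0.1001, 0.204]
tool_rot: [0.089, 0.996, 0.002, 0.006]
ft_force: [0.7, -0.1, 1.1]
grip_width: 0.0854
grasp_force: 0.0
```

Call:
send_rows --steps "1 -0.005 0.029 0 0 0 0.039;1 -0.005 0.029 0 0 0 0.039;1 -0.005 0.029 0 0 0 0.039;1 -0.005 0.029 0 0 0 0.039;1 -0.005 0.029 0 0 0 0.039"

```text
clock: 22.1
eef_pos: [0.5593, 0.2456, 0.1963]
tool_rot: [-0.009, 1.0, 0.0, 0.0]
ft_force: [0.9, -1.1, -0.3]
grip_width: 0.0857
grasp_force: 0.0
```

Call:
send_rows --steps "1 -0.005 0.029 0 0 0 0.039;1 -0.005 0.029 0 0 0 0.039;1 -0.005 0.029 0 0 0 0.039;1 -0.005 0.029 0 0 0 0.039;1 -0.005 0.029 0 0 0 0.039"

```text
clock: 22.52
eef_pos: [0.5342, 0.3908, 0.1962]
tool_rot: [-0.106, 0.994, 0.0, 0.0]
ft_force: [0.1, -0.2, -0.2]
grip_width: 0.0857
grasp_force: 0.0
```

Call:
send_rows --steps "1 0 0 0 0 0 0;1 0 0 0 0 0 0;1 0 0 0 0 0 0;1 0 0 0 0 0 0;1 0 0 0 0 0 0"

```text
clock: 22.93
eef_pos: [0.5351, 0.3882, 0.1959]
tool_rot: [-0.104, 0.995, -0.0, 0.0]
ft_force: [0.4, -1.1, 0.5]
grip_width: 0.0858
grasp_force: 0.0
```

Run:
```python
from seg import *
st()
f,W,M=cloud("wrist"); save(f,"w6.png");np.savez("w6.npz",W=W,f=f)
s=(W[...,0]>0.42)&(W[...,0]<0.64)&(W[...,1]>0.3)&(W[...,1]<0.48)
for lo,hi in((0.164,0.178),(0.155,0.164),(0.145,0.155),(0.06,0.07),(0.009,0.016)):
    Q=W[s&(W[...,2]>lo)&(W[...,2]<hi)]
    if len(Q)>9: print(lo,len(Q),np.percentile(Q,[2,50,98],axis=0).round(4).tolist(),cv2.minAreaRect((Q[:,:2]*1000).astype(np.float32)))
for n in("scene","side"):
    f,W,M=cloud(n); report(W,M,(0.44,0.615,-0.08,0.14),0.012,0.09,n)
```

```text
t 22.93 p [0.5351 0.3882 0.1959] yaw 102.0 z [ 0. -0. -1.] w 0.0858 gf 0.0 ft [ 0.4 -1.1  0.5] q [ 0.63  0.58  0.51  1.5  -0.    0.42]
0.164 11009 [[0.4927, 0.3691, 0.1646], [0.5265, 0.3932, 0.1679], [0.5654, 0.4182, 0.1696]] ((528.7205810546875, 393.6709899902344), (79.35800170898438, 45.90793228149414), 12.3739013671875)
0.155 2412 [[0.4753, 0.3654, 0.1552], [0.4853, 0.3837, 0.1596], [0.499, 0.4037, 0.1638]] ((518.6385498046875, 391.4847412109375), (93.0250244140625, 46.21772766113281), 12.32922649383545)
0.145 989 [[0.4684, 0.3633, 0.1476], [0.4741, 0.381, 0.1531], [0.4827, 0.4007, 0.1549]] ((483.359130859375, 383.4924621582031), (25.635990142822266, 43.41503143310547), 12.629971504211426)
0.009 2470 [[0.4662, 0.3419, 0.0092], [0.5004, 0.3589, 0.0106], [0.5896, 0.4309, 0.0122]] ((528.8273315429688, 393.6337585449219), (118.6675033569336, 89.5941390991211), 12.40680980682373)
scene px 318 210 n 229 h 0.0339 topc [488.2 109.4] sz [39.8 49.9] a 79.0 ext [0.462 0.086] [0.526 0.133]
scene px 342 225 n 235 h 0.0301 topc [586.3  97.2] sz [49.8 54.8] a 36.7 ext [0.557 0.07 ] [0.614 0.126]
scene px 296 237 n 582 h 0.0324 topc [516.  -27.8] sz [ 53.2 102.4] a 79.2 ext [ 0.462 -0.063] [0.57  0.007]
side px 269 221 n 295 h 0.0343 topc [486.1 105.7] sz [43.1 49.7] a 78.2 ext [0.459 0.083] [0.526 0.131]
side px 304 221 n 271 h 0.0299 topc [583.3  96.7] sz [56.5 50.3] a 70.8 ext [0.557 0.067] [0.611 0.125]
side px 281 255 n 744 h 0.0328 topc [513.8 -28.9] sz [ 56.6 100.2] a 80.5 ext [ 0.461 -0.066] [0.567 0.003]
```

View pics/w6.png

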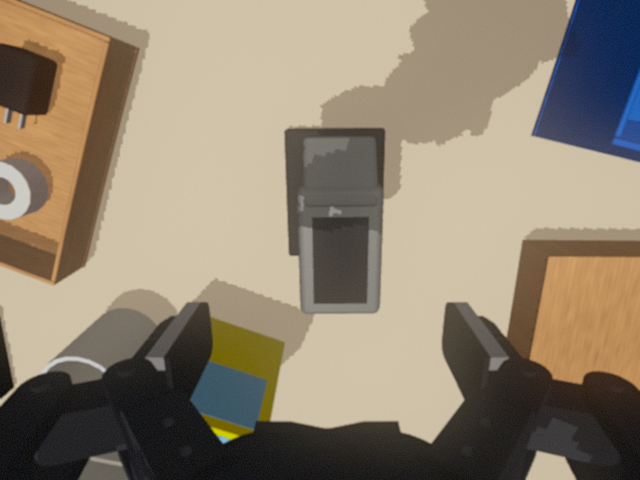

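The wrist view shows the head at (340,250), at about (0.531, 0.394) with 12.4 degrees of yaw, between the open fingers. The fixed views show all three goods lying in the carton.

Call:
send_rows --steps "1 -0.0035 0.005 -0.01 0 0 0.006;1 0 0 -0.02 0 0 0;1 0 0 -0.025 0 0 0;1 0 0 -0.02 0 0 0;1 0 0 -0.012 0 0 0"

```text
clock: 23.5
eef_pos: [0.5293, 0.3935, 0.1048]
tool_rot: [-0.108, 0.994, -0.001, -0.002]
ft_force: [-0.0, -0.5, -0.5]
grip_width: 0.0854
grasp_force: 0.0
```

Call:
send_rows --steps "1 0 0 -0.008 0 0 0;1 0 0 -0.004 0 0 0;1 0 0 0 0 0 0;1 0 0 0 0 0 0;1 0 0 0 0 0 0"

```text
clock: 23.92
eef_pos: [0.5319, 0.395, 0.0978]
tool_rot: [-0.108, 0.994, 0.001, 0.001]
ft_force: [0.5, 0.7, 0.2]
grip_width: 0.0856
grasp_force: 0.0
```

Run:
```python
from seg import *
st()
f,W,M=cloud("wrist"); save(f,"w7.png")
```

```text
t 23.92 p [0.5319 0.395  0.0978] yaw 102.45 z [ 0.002  0.001 -1.   ] w 0.0856 gf 0.0 ft [0.5 0.7 0.2] q [0.64 0.62 0.32 1.27 0.   0.42]
```

View pics/w7.png

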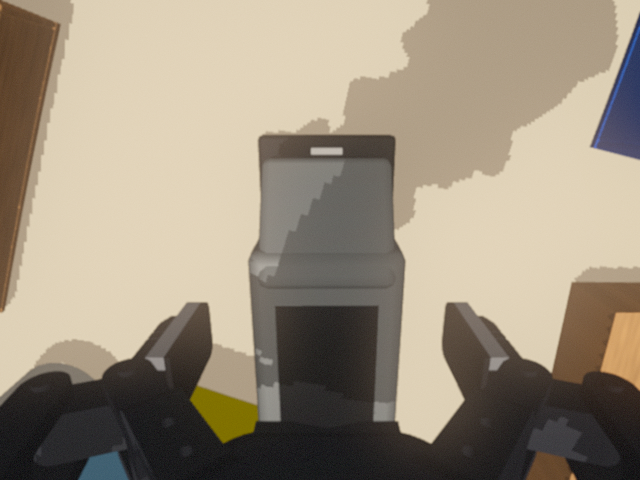

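The head is centred between the fingers, with its midline at column 326. I'll close and lift straight up.

Call:
send_rows --steps "-1 0 0 0 0 0 0;-1 0 0 0 0 0 0;-1 0 0 0 0 0 0;-1 0 0 0 0 0 0;-1 0 0 0 0 0 0"

```text
clock: 24.38
eef_pos: [0.5315, 0.3947, 0.0971]
tool_rot: [-0.108, 0.994, 0.0, 0.0]
ft_force: [0.4, 0.8, 2.2]
grip_width: 0.0456
grasp_force: 61.9
```

Call:
send_rows --steps "-1 0 0 0 0 0 0;-1 0 0 0 0 0 0;-1 0 0 0 0 0 0;-1 0 0 0.004 0 0 0;-1 0 0 0.006 0 0 0"

```text
clock: 24.8
eef_pos: [0.53, 0.3936, 0.105]
tool_rot: [-0.108, 0.994, -0.001, -0.002]
ft_force: [-0.3, 0.4, -2.1]
grip_width: 0.0453
grasp_force: 61.7
```

```bash
python3 -c "
from h import *
st()"
```

```text
t 24.8 p [0.53   0.3936 0.105 ] yaw 102.44 z [-0.003 -0.002 -1.   ] w 0.0453 gf 61.7 ft [-0.3  0.4 -2.1] q [ 0.64  0.61  0.33  1.29 -0.    0.42]
```

Call:
send_rows --steps "-1 0 0 0.015 0 0 0;-1 0 0 0.02 0 0 0;-1 0 0 0.02 0 0 0;-1 0 0 0.02 0 0 0;-1 0 0 0.02 0 0 0"

```text
clock: 25.22
eef_pos: [0.5307, 0.3941, 0.2019]
tool_rot: [-0.108, 0.994, -0.0, -0.001]
ft_force: [0.9, -0.2, -2.2]
grip_width: 0.0454
grasp_force: 61.7
```

Call:
send_rows --steps "-1 0 0 0.02 0 0 0;-1 0 0 0.02 0 0 0;-1 0 0 0.015 0 0 0;-1 0 0 0 0 0 0;-1 0 0 0 0 0 0"

```text
clock: 25.63
eef_pos: [0.5315, 0.3947, 0.2569]
tool_rot: [-0.108, 0.994, 0.0, 0.001]
ft_force: [-0.6, 0.6, -2.1]
grip_width: 0.0453
grasp_force: 61.7
```

Call:
send_rows --steps "-1 0.002 -0.012 0.002 0 0 0;-1 0.004 -0.024 0.002 0 0 0;-1 0.005 -0.03 0.002 0 0 0;-1 0.005 -0.03 0.002 0 0 0;-1 0.005 -0.03 0.002 0 0 0"

```text
clock: 26.05
eef_pos: [0.5512, 0.266, 0.2644]
tool_rot: [-0.109, 0.994, -0.001, -0.002]
ft_force: [0.6, 0.4, -2.8]
grip_width: 0.0455
grasp_force: 61.8
```

Call:
send_rows --steps "-1 0.005 -0.03 0.002 0 0 0;-1 0.005 -0.03 0.002 0 0 0;-1 0.005 -0.03 0.002 0 0 0;-1 0.005 -0.03 0.002 0 0 0;-1 0.005 -0.03 0.002 0 0 0"

```text
clock: 26.47
eef_pos: [0.576, 0.1158, 0.2748]
tool_rot: [-0.108, 0.994, -0.0, -0.002]
ft_force: [0.8, -0.1, -1.9]
grip_width: 0.0457
grasp_force: 61.8
```

Call:
send_rows --steps "-1 0.005 -0.025 0 0 0 0;-1 0.003 -0.02 0 0 0 0;-1 0.002 -0.012 0 0 0 0;-1 0.002 -0.005 0 0 0 0;-1 0 0 0 0 0 0"

```text
clock: 26.88
eef_pos: [0.5888, 0.0553, 0.2755]
tool_rot: [-0.107, 0.994, 0.0, -0.001]
ft_force: [-0.5, 0.3, -2.1]
grip_width: 0.0452
grasp_force: 61.8
```

```bash
python3 -c "
from h import *
st()"
```

```text
t 26.88 p [0.5888 0.0553 0.2755] yaw 102.34 z [-0.002 -0.    -1.   ] w 0.0452 gf 61.8 ft [-0.5  0.3 -2.1] q [ 0.09  0.42  0.46  1.61  0.   -0.12]
```

Now the 60 degree tilt about the closing axis.

Call:
send_rows --steps "-1 0 0 0 0.008 -0.037 0;-1 0 0 0 0.015 -0.0684 0;-1 0 0 0 0.015 -0.0684 0;-1 0 0 0 0.015 -0.0684 0;-1 0 0 0 0.015 -0.0684 0"

```text
clock: 27.3
eef_pos: [0.5886, 0.0582, 0.2763]
tool_rot: [-0.108, 0.981, 0.018, 0.159]
ft_force: [-0.2, -0.8, -2.3]
grip_width: 0.0455
grasp_force: 61.6
```

Call:
send_rows --steps "-1 0 0 0 0.015 -0.0684 0;-1 0 0 0 0.015 -0.0684 0;-1 0 0 0 0.015 -0.0684 0;-1 0 0 0 0.015 -0.0684 0;-1 0 0 0 0.015 -0.0684 0"

```text
clock: 27.72
eef_pos: [0.588, 0.0582, 0.2763]
tool_rot: [-0.104, 0.939, 0.036, 0.327]
ft_force: [1.3, -0.5, -1.4]
grip_width: 0.0454
grasp_force: 61.6
```

Call:
send_rows --steps "-1 0 0 0 0.015 -0.0684 0;-1 0 0 0 0.015 -0.0684 0;-1 0 0 0 0.015 -0.0684 0;-1 0 0 0 0.015 -0.0684 0;-1 0 0 0 0.015 -0.0684 0"

```text
clock: 28.13
eef_pos: [0.5876, 0.0582, 0.2761]
tool_rot: [-0.096, 0.867, 0.053, 0.485]
ft_force: [0.4, 0.6, -2.9]
grip_width: 0.0459
grasp_force: 61.7
```

Call:
send_rows --steps "-1 0 0 0 0.007 -0.033 0;-1 0 0 0 0 0 0;-1 0 0 0 0 0 0;-1 0 0 0 0 0 0;-1 0 0 0 0 0 0"

```text
clock: 28.55
eef_pos: [0.5902, 0.0571, 0.2781]
tool_rot: [-0.094, 0.859, 0.054, 0.5]
ft_force: [-0.4, -0.0, -1.8]
grip_width: 0.0453
grasp_force: 61.7
```

Run:
```python
from seg import *
st()
f,W,M=cloud("side"); save(f,"side8.png"); f2,W2,M2=cloud("scene")
save(np.hstack([f[60:300,150:450],f2[60:300,200:500]]),"fin8.png")
for n,w in(("side",W),("scene",W2)):
    report(w,M,(0.44,0.615,-0.08,0.14),0.012,0.09,n)
    s=(w[...,0]>0.42)&(w[...,0]<0.75)&(w[...,1]>-0.05)&(w[...,1]<0.15)&(w[...,2]>0.15)
    P=w[s]; low=P[P[:,2]<P[:,2].min()+0.012]; print(n,P.min(0).round(3),P.max(0).round(3),low.mean(0).round(3),len(low))
```

```text
t 28.55 p [0.5902 0.0571 0.2781] yaw 102.46 z [ 0.849  0.187 -0.495] w 0.0453 gf 61.7 ft [-0.4 -0.  -1.8] q [-0.02 -0.21 -0.85 -0.11  0.2  -0.12]
side px 269 221 n 293 h 0.0343 topc [487.  107.5] sz [43.7 49.8] a 81.6 ext [0.459 0.081] [0.526 0.13 ]
side px 305 221 n 276 h 0.0309 topc [584.8  96.8] sz [55.8 49.9] a 67.5 ext [0.557 0.068] [0.611 0.125]
side px 281 254 n 736 h 0.0329 topc [514.3 -29.8] sz [56.2 99.2] a 78.8 ext [ 0.461 -0.064] [0.567 0.003]
side [ 0.42  -0.037  0.226] [0.664 0.099 0.416] [0.645 0.056 0.233] 33
scene px 318 210 n 226 h 0.0336 topc [487.8 108.5] sz [38.8 51.1] a 80.8 ext [0.462 0.085] [0.527 0.131]
scene px 342 225 n 233 h 0.0299 topc [586.   97.1] sz [49.3 55. ] a 34.3 ext [0.56  0.069] [0.614 0.124]
scene px 296 237 n 582 h 0.0324 topc [515.9 -28.1] sz [ 52.1 103.9] a 79.2 ext [ 0.462 -0.061] [0.569 0.006]
scene [ 0.42  -0.037  0.225] [0.667 0.1   0.419] [0.648 0.057 0.233] 26
```

View pics/fin8.png

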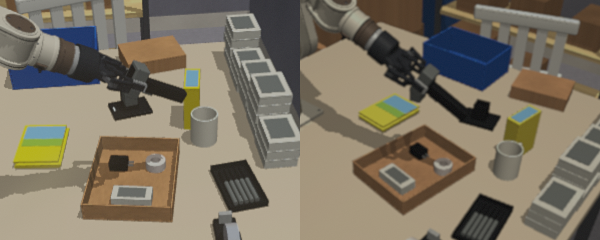

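The handle foot lies within a few millimetres of where the tilt predicts, at about (0.65, 0.056, 0.225). The goods are all in the carton, in the lower half of the left view. I'll let it settle and hand in.

Call:
send_rows --steps "-1 0 0 0 0 0 0;-1 0 0 0 0 0 0;-1 0 0 0 0 0 0;-1 0 0 0 0 0 0;-1 0 0 0 0 0 0"

```text
clock: 29.07
eef_pos: [0.5891, 0.0564, 0.2764]
tool_rot: [-0.094, 0.86, 0.054, 0.499]
ft_force: [-0.2, 1.2, -2.6]
grip_width: 0.0451
grasp_force: 61.7
```

```bash
python3 -c "
from h import *
st(); print(np.abs(get_obs()['joint_vel']).max().round(4)); print(job_done())"
```

```text
t 29.07 p [0.5891 0.0564 0.2764] yaw 102.39 z [ 0.848  0.186 -0.496] w 0.0451 gf 61.7 ft [-0.2  1.2 -2.6] q [-0.02 -0.21 -0.85 -0.11  0.2  -0.12]
0.0018
the job is handed in; nothing more can be done
None
```

I handed the job in at 29 s; no verdict came back. The drive, adapter and label roll lie let go in the carton, and the scanner is held still over its middle, window down, about 0.25 m above the table (worked out from the arm pose and handle position).

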